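Post a fresh culture flask into the hypoxia chamber

ROBOT

A 7-joint arm with a two-finger parallel gripper is mounted at the origin on the work surface. World frame = base frame: x ahead of the robot, y to its left, z up, the work surface at z = 0. Lengths are in m, angles in rad, forces in N, time in s.
With the tool pointing down it reaches from about 0.425 to 1.025 m from the base axis. Payload 3.6 kg.
Tool frame: the origin (TCP) lies at the very end of the fingers, on their centre line; the grasp point (between the pads) lies 19 mm behind it; z points along the fingers, y is the line along which they close (so a half turn about z gives the same grasp; the last joint's range is limited). The gripper opens to 85 mm and grips with 20 to 120 N. Pads are 22 mm wide; open, the fingers measure 114 mm over their backs; the gripper's body (76 mm by 85 mm) begins 54 mm behind the grasp point. The pads swing forward as they close: fully open they stand 13 mm farther back than shut.
Start: joints at [-1.234, 0.591, 0.048, 1.609, -0.033, 0.943, -0.034], TCP at [0.302, 0.659, 0.231] pointing down, gripper open.
Joint ranges: [-2.69, 2.69], [-0.47, 2.24], [-1.27, 1.36], [0.19, 2.51], [-1.53, 4.68], [0.08, 2.07], [-3.09, 3.09]. Speed limits (rad/s): [2.57, 2.57, 3.14, 3.14, 3.14, 3.14, 3.14].

INTERFACE

Orientations are given as a rotation vector (axis times angle).
In Python, from station import r gives the robot as it stands. The module is installed in compiled form; this text tells all that it offers.
- The arm moves only by the tool send_rows, never from a script. Its argument "motion" is a list of rows, each a list of 4 numbers: the shift along the tool's x, y, z in units of 0.6 m (1.0 is 0.6 m), then the turn about the tool's z in units of 0.5 rad (1.0 is 0.5 rad). In form: [[x, y, z, roll], ...]. A call has 1 to 5 rows; each row is the pose to reach, as a shift and turn from the pose commanded when the call began, along the tool's axes at that moment; what a row does not reach only later rows make up. A row lasts 1/10 s, in which the tool goes at most 50 mm and 8.59 degrees, less where a joint would pass 70% of its speed; a pose out of reach is approached as far as the arm can. A call with a number of a shift or a turn outside -1 to 1 is refused whole. A call with a gripper value outside its range is refused whole. "fingers" is the closure, from -1 (fully open) to 1 (shut), set as the call begins (left out, the last holds). The fingers move at their own pace and stop on an object; "newtons" is the grip in N (left out, the last holds). Time passes only in rows, so rows that repeat a pose let the fingers close. It gives the time, the measured TCP pose, the force, the opening and the grip force at its end, in the units of the state.
- r.get_state(): the state, without advancing time (a new reading comes with each control period).
- r.read_camera(name): name is "side" or "top" or "wrist"; returns the picture (480x640x3 uint8, red, green, blue); there is no depth.
- r.calibration(name): a dict with "vertical_fov" (degrees; the focal length in pixels is half the picture's height over the tangent of half this angle, whatever the lens; pixels are square), "cx", "cy" (the principal point, pixels), "cam_to_world" (4x4, takes a point from camera to world coordinates); the wrist camera has in their place "tool_from_camera" (4x4, takes a point from camera to tool coordinates, whose origin is the TCP and whose axes are the flange's). Camera axes: x right, y down, z forward; pixel columns grow to the right and rows downward; lengths in m; the calibration is good to about 2 mm. The wrist camera is an equidistant fisheye: a pixel r from the principal point sees the ray r / f radians off the axis. A picture is of the moment at which its call begins: read the wrist's pose just before it. calibration takes no time and is no camera call.
- r.finish_job(): hands the job in; it is judged then, once.
The state is a dict: "clock": time; "q": joint angles; "dq": joint speeds; "joint_efforts": joint torques, N m; "eef_pos": TCP position; "tcp_rot": TCP orientation; "wrist_force": force on the tool from outside, world axes, zero at the start; "wrist_torque": the same for the moment, N m; "opening": opening from 0.0 (shut) to 1.0 (fully open); "finger_force": force on a finger pad.
Only numpy, scipy, OpenCV 4.12 (cv2) and the standard library are available. Lean on these libraries where they do the work, as an engineer would, in place of code of your own. Each camera call takes 0.05 s, during which the arm holds its last target. There are 200 camera calls.

TASK

Swing the blue-fronted tilt bin forward by its knob and take out the culture flask with the orange cap. Keeping hold of it, push it base first through the spring-hinged letterbox flap in the sloping front of the hypoxia chamber, right past the flap, and let go, so that it slides down the chute and lies flat on its broad side on the tray inside and the flap swings fully shut behind it. Leave the other two bins shut and everything else on the bench where it is; the blue bin may stay tilted out.

Things in the scene. Friction and masses are not known exactly. Their poses are not given: they have to be found in the camera images.
- flask_bin (a joint): Tilt-out bin with a blue front (102 wide, 70 mm high), the only blue one in a rack of three clear acrylic tilt-bin modules (the others grey; order varies). Rad: 0 = shut, 0.42 = fully forward on its stop. It pivots about a level axis along its lower front edge, the top comes towards the robot. A stiff pivot: it takes about 2 N at the knob and stays where it is left when far out.
- flask_bin_hinge (a point): Middle of the blue bin's pivot line, at its lower front edge; stays put when the bin tilts. Axes turn with the bin: when shut, x points level into the rack, z up, y along the pivot line to the left as seen from the robot.
- flask_bin_pull (a point): Centre of the blue bin's blue knob, the point to grip: a round head 28 mm in diameter, 18 mm long, axis square to the bin front, 45 mm in front of it and 55 mm above the pivot line when shut. The rack's top, above and behind the knob, then stands 73 mm higher and its front edge 51 mm farther back.
- flask: Clear culture flask, orange cap, 35 g, upright in the blue bin, out of reach under the rack's clear top. Origin: centre of its base; z along it to the cap, x thickness, y width. Body 27 x 52 x 62 mm (x y z), shoulder and neck, round cap 27 mm in diameter from z 84 to 106. With the bin out it lies broad side on the inside of the bin front, cap leaning out to the robot, clear of the walls.
- flask_cap (a point): Centre of the top of the flask's cap (106 mm from the base along the flask's z axis).
- chamber: Hypoxia chamber, 300 deep (x), 280 wide (y), 249 mm high; white base and front, the rest clear. Origin: centre of its underside; x level from front to back, y to the left as seen from the robot, z up. The front is upright to 205 mm, then slopes back, 20 degrees from level, for 130 mm up to the roof; the hatch is in the slope. Fixed. A smooth chute 120 mm wide leads from the hatch down to the tray.
- port (a point): On the outer plane of the slope, mid-width of the hatch, 20 mm up the slope from the opening's lower edge: push the flask's axis along the line through it. Axes as chamber; the way in, square to the slope, is (0.342, 0, -0.940). Opening 110 mm wide (y), 48 mm up the slope. The chute runs 22 mm below that line, parallel to it: enter with the flask's y along the chamber's y.
- hatch_flap (a joint): Dark flap with yellow lower edge over the hatch opening; hinged on the upper edge, swings inward. Rad: 0 = shut, 1.5 = stop. A light spring shuts it (0.2 N at the edge to start it, 0.6 N when open). Its edge sweeps 48 mm inside the front; while it rests on the light flask it may hold it, so push the cap's top 40 to 50 mm past the front: let go, it slides on down by itself.
- tray (a point): Centre of the steel tray on the chamber's floor, on its top face: 175 mm long (x), 144 mm wide between its 35 mm high side rails. The chute (70, then 35 degrees steep) ends at its front edge.
- tube_bin (a joint): Grey-fronted tilt bin with screw-cap tubes, beside the blue one. Same make. Leave shut (0).
- cap_bin (a joint): Grey-fronted tilt bin with red caps, beside the blue one. Same make. Leave shut (0).
- well_plate: Bystander: white well plate, 86 x 128 x 14 mm. Origin: centre of its underside.
- spectacles: Bystander: spectacles with black rims and yellow sides, 140 x 125 x 40 mm. Origin: under the bridge, at bench height.
- reagent_bottle: Bystander: amber bottle, 60 mm in diameter, 135 mm high. Origin: centre of its underside.
- dish_stack: Bystander: two stacked clear culture dishes, 60 mm in diameter, 33 mm high together. Origin: centre of the underside.
- tube_rack: Bystander: green tube rack with capped tubes, 75 x 110 x 100 mm. Origin: centre of its underside.
- marker: Bystander: white marker pen with a black cap, lying, 133 mm long, 14 mm thick. Origin: under its middle.

How it is judged:
On the way, in this order (a step that is already met when the one before it is completed fails the run):
1. the blue bin is swung forward, at least 0.33 rad (value of joint flask_bin above 0.33 rad), for 0.2 s.
2. the flask is held in the fingers, lifted clear of the bin (its base 120 mm or more from the bin's pivot line) (distance between flask and flask_bin_hinge above 0.12 m and contact force between the fingers and flask above 0.5 N), for 0.2 s.
3. held in the fingers and base first, the flask pushes the flap open at least 0.5 rad, its base 30 mm or more inside and its cap still outside (value of joint hatch_flap above 0.5 rad and contact force between the fingers and flask above 0.5 N and x of flask in the frame of port above 0.005 m and z of flask in the frame of port below -0.03 m and y of flask in the frame of port between -0.05 and 0.05 m and z of flask_cap in the frame of port above -0.02 m), for 0.1 s.
At the end, for the whole second after the job is handed in: The flask lies at rest inside the chamber on the tray, on its broad side within 0.2 rad (base and cap both less than 30 mm above the tray), and the flap is shut to within 0.06 rad; the two grey bins are shut (below 0.1 rad). The blue bin may stand anywhere (x of flask in the frame of chamber between -0.1 and 0.148 m and x of flask_cap in the frame of chamber between -0.1 and 0.148 m and y of flask in the frame of tray between -0.075 and 0.075 m and z of each of flask, flask_cap in the frame of tray below 0.03 m and angle between the x axis of flask and the z axis of chamber, either way round below 0.2 rad and linear speed of flask below 0.02 m/s and value of joint hatch_flap below 0.06 rad and value of joint each of tube_bin, cap_bin below 0.1 rad); the robot touches nothing.
It fails at once if a grey bin is pulled out beyond 0.2 rad (value of joint any of tube_bin, cap_bin above 0.2 rad).
It fails at once if a bystander on the bench is moved by more than 40 mm (distance of any of well_plate, spectacles, reagent_bottle, dish_stack, tube_rack, marker from where it was at the start of the episode above 0.04 m).
It also fails if it takes over 58 s, if anything falls off the work surface, if the arm or the gripper's body presses on something with over 40 N, if the wrist force passes 120 N, or if a joint passes its speed limit or range.

## Working session

There is one attempt and no reset: what is moved stays moved. The work goes in short steps, Python scripts to look and compute and a tool call to move; the robot and the scene stay as the last step left them, time stands still between calls to the robot, and variables do not carry over. Pictures are saved under pics/ and viewed, at most 10 in all, crops included, and the job is handed in when it is done.

Besides the shell and the picture viewer there is one more tool, called after "Call:" in YAML: its name, and indented under it one key for each argument. send_rows: Moves the arm, as the interface text tells. Shifts and turns lie within -1 to 1; 1 stands for 0.6 m of shift or 0.5 rad of turn. Its arguments: {"type":"object","properties":{"motion":{"type":"array","items":{"type":"array","items":{"type":"number","minimum":-1,"maximum":1}}},"fingers":{"type":"number"},"newtons":{"type":"number"}},"required":["motion"]}

```bash
mkdir -p pics; cat > h.py <<'E'
import numpy as np, cv2
from station import r
from scipy.spatial.transform import Rotation as R
def ray(name,u,v,st=None):
    c=r.calibration(name); f=240/np.tan(np.radians(c["vertical_fov"])/2)
    a,b=u-c["cx"],v-c["cy"]
    if name=="wrist":
        st=st or r.get_state(); rr=np.hypot(a,b)+1e-9; t=rr/f
        d=np.array([np.sin(t)*a/rr,np.sin(t)*b/rr,np.cos(t)])
        T=np.eye(4);T[:3,:3]=R.from_rotvec(st["tcp_rot"]).as_matrix();T[:3,3]=st["eef_pos"]
        M=T@np.array(c["tool_from_camera"])
    else:
        d=np.array([a/f,b/f,1]); M=np.array(c["cam_to_world"])
    d=M[:3,:3]@d
    return M[:3,3],d/np.linalg.norm(d)
def onz(name,u,v,z,st=None):
    o,d=ray(name,u,v,st); return o+d*(z-o[2])/d[2]
def meet(a,b):
    (o1,d1),(o2,d2)=a,b
    s=np.linalg.lstsq(np.stack([d1,-d2],1),o2-o1,rcond=None)[0]
    p,q=o1+s[0]*d1,o2+s[1]*d2
    return (p+q)/2,np.linalg.norm(p-q)
def proj(name,p):
    c=r.calibration(name); f=240/np.tan(np.radians(c["vertical_fov"])/2)
    q=np.linalg.inv(np.array(c["cam_to_world"]))@np.append(p,1)
    return c["cx"]+f*q[0]/q[2],c["cy"]+f*q[1]/q[2]
def shot(name,fn):
    im=cv2.cvtColor(r.read_camera(name),cv2.COLOR_RGB2BGR); cv2.imwrite("pics/"+fn,im); return im
E
python3 - <<'E'
from h import *
np.set_printoptions(precision=3,suppress=True)
for n in("side","top"): shot(n,n+"0.png"); print(n,r.calibration(n))
print(r.calibration("wrist"));print(r.get_state())
E
```

```text
side {'vertical_fov': 56.257475862241755, 'cx': 320.7000744891149, 'cy': 239.55307935388873, 'cam_to_world': array([[ 0.378, -0.61 ,  0.696, -0.165],
       [-0.926, -0.259,  0.276, -0.3  ],
       [ 0.012, -0.749, -0.663,  0.834],
       [ 0.   ,  0.   ,  0.   ,  1.   ]])}
top {'vertical_fov': 51.39081926233075, 'cx': 312.2501446531185, 'cy': 239.51737693475624, 'cam_to_world': array([[ 0.073, -0.974,  0.215,  0.342],
       [-0.997, -0.072,  0.013, -0.019],
       [ 0.003, -0.215, -0.977,  1.224],
       [ 0.   ,  0.   ,  0.   ,  1.   ]])}
{'vertical_fov': 65.70646984690485, 'cx': 320.93971809208966, 'cy': 238.7343421709409, 'tool_from_camera': array([[-0.001, -0.957, -0.291,  0.073],
       [ 1.   , -0.001, -0.   ,  0.001],
       [-0.   , -0.291,  0.957, -0.144],
       [ 0.   ,  0.   ,  0.   ,  1.   ]])}
{'clock': 0.1, 'q': array([-1.234,  0.592,  0.048,  1.61 , -0.033,  0.943, -0.034]), 'dq': array([ 0.001, -0.002,  0.001, -0.002, -0.001, -0.002, -0.001]), 'joint_efforts': array([  0.005, -55.   ,   1.553, -19.882,   0.01 ,   0.004,  -0.   ]), 'eef_pos': array([0.302, 0.658, 0.23 ]), 'tcp_rot': array([-0.67 , -3.069,  0.003]), 'wrist_force': array([-0.834, -0.488, -0.572]), 'wrist_torque': array([ 0.021, -0.011,  0.021]), 'finger_force': 0.0, 'opening': 0.9987160424137298}
```

View pics/side0.png

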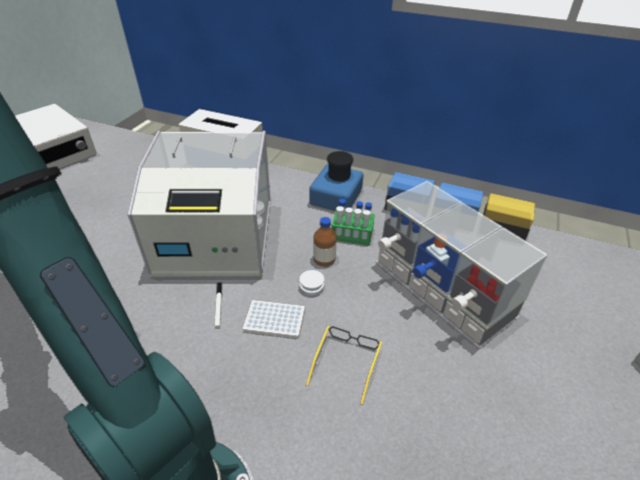

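View pics/top0.png

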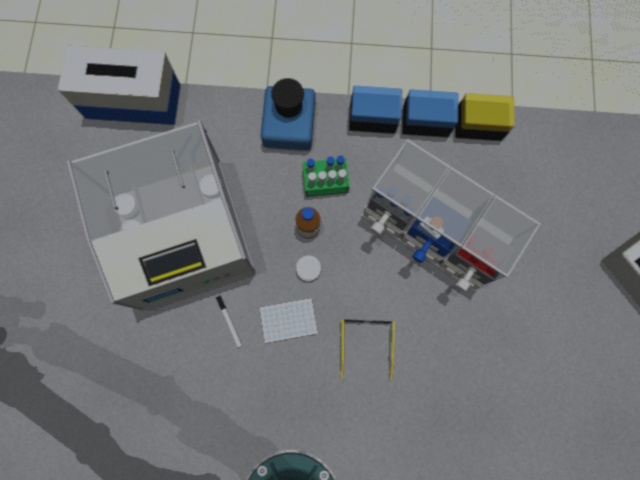

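Side view: flap at about (194,200) with its yellow edge below, blue knob (428,268), cap (440,243). Top view: yellow edge (177,271), blue knob (421,252), white knobs (380,224) and (466,281).

```bash
python3 - <<'E'
from h import *
np.set_printoptions(precision=3,suppress=True)
import sys
B={"side":{"flap":(160,180,230,225),"knob":(410,255,448,285)},"top":{"flap":(135,235,210,290),"knob":(408,235,436,268)}}
def comp(im,box,lo,hi):
    x0,y0,x1,y1=box; h=cv2.cvtColor(im[y0:y1,x0:x1],cv2.COLOR_BGR2HSV); m=cv2.inRange(h,lo,hi)
    n,l,s,c=cv2.connectedComponentsWithStats(m); i=1+np.argmax(s[1:,4]); ys,xs=np.nonzero(l==i)
    return np.stack([xs+x0,ys+y0],1).astype(np.float32)
E={}
for n in B:
    im=cv2.imread(f"pics/{n}0.png")
    y=comp(im,B[n]["flap"],(22,120,100),(36,255,255))
    rc=cv2.minAreaRect(y); bx=cv2.boxPoints(rc); bx=bx[np.argsort(bx[:,0])]
    E[n]=(bx[:2].mean(0),bx[2:].mean(0)); print(n,"yellow",len(y),E[n],rc[1])
    k=comp(im,B[n]["knob"],(100,120,60),(130,255,255)); print(n,"knob",len(k),k.mean(0),k.min(0),k.max(0))
    x0,y0,x1,y1=B[n]["knob"]
    cv2.imwrite(f"pics/k{n}.png",cv2.resize(im[y0-50:y1+50,x0-70:x1+70],None,fx=4,fy=4,interpolation=cv2.INTER_CUBIC)); print(x0-70,y0-50)
P=[meet(ray("side",*E["side"][i]),ray("top",*E["top"][i])) for i in (0,1)]
print(P); d=P[1][0]-P[0][0]; print(np.linalg.norm(d))
E
python3 - <<'E'
import cv2,numpy as np
a=cv2.imread('pics/kside.png');b=cv2.imread('pics/ktop.png')
h=max(a.shape[0],b.shape[0]);a,b=[cv2.copyMakeBorder(i,0,h-i.shape[0],0,0,0) for i in(a,b)]
c=np.hstack([a,b]);print(c.shape,a.shape);s=min(800/c.shape[1],600/c.shape[0]);cv2.imwrite('pics/k.png',cv2.resize(c,None,fx=s,fy=s));print(s)
E
```

```text
side yellow 189 (array([169. , 207.5], dtype=float32), array([217. , 207.5], dtype=float32)) (47.99999237060547, 2.999999523162842)
side knob 572 [430.434 267.18 ] [413. 255.] [447. 284.]
340 205
top yellow 181 (array([150.9, 279.7], dtype=float32), array([200.1, 263.3], dtype=float32)) (3.1622772216796875, 51.86135482788086)
top knob 231 [423.606 248.987] [413. 235.] [435. 261.]
338 185
[(array([0.457, 0.317, 0.211]), np.float64(0.0005192925852550849)), (array([0.499, 0.22 , 0.21 ]), np.float64(0.003132198848703017))]
0.10621986782666963
(532, 1384, 3) (532, 712, 3)
0.5780346820809249
```

View pics/k.png

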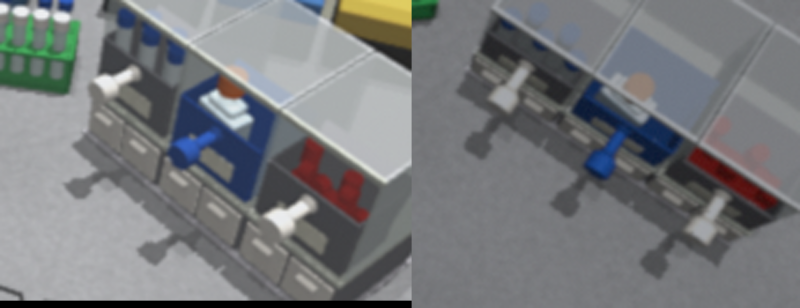

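The crops show the knob heads: blue at side (420.4,269.9) / top (419.5,255.5); white ones at side (385,242.6),(460.7,300.6) / top (378.4,227.4),(464.5,284).

```bash
python3 - <<'E'
from h import *
np.set_printoptions(precision=4,suppress=True)
K=[((385,242.6),(378.4,227.4)),((420.4,269.9),(419.5,255.5)),((460.7,300.6),(464.5,284))]
P=[meet(ray("side",*a),ray("top",*b)) for a,b in K]
for p in P: print(p)
d=P[0][0]-P[2][0]; print("rack yaw from knobs",np.arctan2(-d[0],d[1]),np.linalg.norm(d))
a,b=onz("top",150.9,279.7,.2105),onz("top",200.1,263.3,.2105);d=a-b;print("chamber yaw top",np.arctan2(-d[0],d[1]),np.linalg.norm(d),(a+b)/2)
a,b=onz("side",169,207.5,.2105),onz("side",217,207.5,.2105);d=a-b;print("chamber yaw side",np.arctan2(-d[0],d[1]),np.linalg.norm(d),(a+b)/2)
st=r.get_state();print(R.from_rotvec(st["tcp_rot"]).as_matrix())
E
```

```text
(array([ 0.6213, -0.1509,  0.1327]), np.float64(0.0006007241889684999))
(array([ 0.5642, -0.2465,  0.1324]), np.float64(0.002352445015197556))
(array([ 0.5066, -0.3443,  0.1359]), np.float64(0.001053666539031706))
rack yaw from knobs -0.5352694042396069 0.22486251331710758
chamber yaw top 0.40439628643866543 0.10448716287851254 [0.4779 0.269  0.2105]
chamber yaw side 0.40373542591117895 0.1082658606185583 [0.4786 0.2679 0.2105]
[[-0.9091  0.4167 -0.0007]
 [ 0.4167  0.9091 -0.0019]
 [-0.0001 -0.002  -1.    ]]
```

```bash
cat >> h.py <<'E'
KN=np.array([.5642,-.2465,.133]); RY=-.535; CY=.404
def yawv(a): return np.array([np.cos(a),np.sin(a),0])
XR,YR=yawv(RY),yawv(RY+np.pi/2); XC,YC=yawv(CY),yawv(CY+np.pi/2)
def row(p,ry=None,st=None):
    "row that takes the tool to world p with tool y along the y of a frame of yaw ry"
    st=st or r.get_state(); M=R.from_rotvec(st["tcp_rot"]).as_matrix()
    s=M.T@(np.array(p)-st["eef_pos"])/.6
    a=0 if ry is None else -((ry+np.pi/2-np.arctan2(M[1,1],M[0,1])+np.pi/2)%np.pi-np.pi/2)
    return np.append(s,a/.5).round(3)
E
python3 - <<'E'
from h import *
print(row(KN+[-.02,.15,.27]), row([.4,.3,.40]))
print(row([.5,.0,.42],RY))
E
```

```text
[-0.892 -0.976 -0.286  0.   ] [-0.398 -0.475 -0.282  0.   ]
[-0.758 -0.861 -0.314  0.21 ]
```

Call:
send_rows:
  motion:
    - [0,0,-0.083,0]
    - [0,0,-0.166,0]
    - [0,0,-0.25,0]
    - [-0.06,-0.06,-0.3,0]
    - [-0.1,-0.12,-0.314,0]
  fingers: -1
  newtons: 40

```text
clock: 0.6
eef_pos: [0.3266, 0.573, 0.4219]
tcp_rot: [0.665, 3.069, 0.009]
wrist_force: [1.8, -0.1, -0.1]
opening: 0.998
finger_force: 0.0
```

Call:
send_rows:
  motion:
    - [-0.658,-0.741,0,0.21]
    - [-0.658,-0.741,0,0.21]
    - [-0.658,-0.741,0,0.21]
    - [-0.658,-0.741,0,0.21]
    - [-0.658,-0.741,0,0.21]

```text
clock: 1.1
eef_pos: [0.3992, 0.3298, 0.4187]
tcp_rot: [-0.83, -3.03, 0.001]
wrist_force: [0.7, 0.0, 0.2]
opening: 1.001
finger_force: 0.0
```

```bash
python3 - <<'E'
from h import *
s=r.get_state();print(s["eef_pos"],s["q"],s["clock"]);print(row(KN+[0,0,.25],RY))
E
```

```text
[0.39916177 0.32979095 0.4186609 ] [-0.93778903  0.14242947  0.18401791  1.84078345 -0.02828519  1.16147383
  0.29181886] 1.1
[-0.726 -0.686  0.06   0.001]
```

Call:
send_rows:
  motion:
    - [-0.726,-0.686,0.03,0]
    - [-0.726,-0.686,0.03,0]
    - [-0.726,-0.686,0.03,0]
    - [-0.726,-0.686,0.03,0]
    - [-0.726,-0.686,0.03,0]

```text
clock: 1.6
eef_pos: [0.4677, 0.0898, 0.4113]
tcp_rot: [-0.83, -3.03, -0.0]
wrist_force: [-0.1, -0.2, 0.5]
opening: 1.0
finger_force: 0.0
```

Call:
send_rows:
  motion:
    - [-0.423,-0.4,0.03,0]
    - [-0.423,-0.4,0.03,0]
    - [-0.423,-0.4,0.03,0]
    - [-0.423,-0.4,0.03,0]
    - [-0.423,-0.4,0.03,0]

```text
clock: 2.1
eef_pos: [0.5365, -0.1498, 0.3983]
tcp_rot: [-0.829, -3.03, -0.001]
wrist_force: [0.7, 0.4, -0.1]
opening: 1.001
finger_force: 0.0
```

```bash
python3 - <<'E'
from h import *
s=r.get_state();print(s["eef_pos"],s["q"],s["clock"]);print(row(KN+[0,0,.25],RY))
E
```

```text
[ 0.53652578 -0.14976955  0.39831985] [-0.26307676  0.23960414  0.56797768  1.80805138 -0.14173127  1.13464535
  1.38860426] 2.1
[-0.122 -0.115  0.025  0.001]
```

Call:
send_rows:
  motion:
    - [-0.07,-0.065,0.05,0]
    - [-0.122,-0.115,0.1,0]
    - [-0.122,-0.115,0.16,0]
    - [-0.122,-0.115,0.19,0]
    - [-0.122,-0.115,0.19,0]

```text
clock: 2.6
eef_pos: [0.5619, -0.2441, 0.2807]
tcp_rot: [-0.83, -3.021, -0.0]
wrist_force: [0.2, 0.9, -0.5]
opening: 0.997
finger_force: 0.0
```

```bash
python3 - <<'E'
from h import *
s=r.get_state();print(s["eef_pos"]);im=shot("wrist","w1.png")
E
```

```text
[ 0.56189047 -0.24407151  0.28069218]
```

View pics/w1.png

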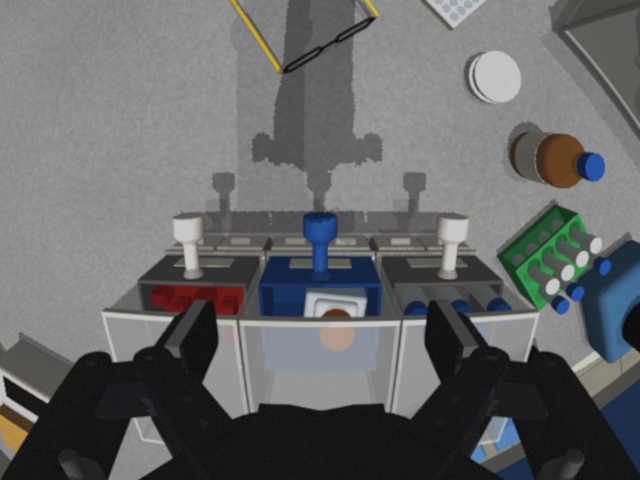

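Wrist view: blue knob head at (320,227), white knobs at (188,228) and (453,228), level, so the yaw is right; the flask is visible at (335,320).

```bash
python3 - <<'E'
from h import *
s=r.get_state();print(s["eef_pos"])
for u in (188,320,453):print(onz("wrist",u,228,.133,s))
print(row([KN[0],KN[1],.118],RY))
E
```

```text
[ 0.56342356 -0.24420672  0.28303854]
[ 0.51112653 -0.34442705  0.133     ]
[ 0.56920964 -0.24736325  0.133     ]
[ 0.62693463 -0.14930954  0.133     ]
[-0.004 -0.002  0.275 -0.   ]
```

Call:
send_rows:
  motion:
    - [-0.003,0,0.06,0]
    - [-0.006,0,0.12,0]
    - [-0.006,0,0.18,0]
    - [-0.006,0,0.24,0]
    - [-0.006,0,0.275,0]

```text
clock: 3.15
eef_pos: [0.5683, -0.2453, 0.119]
tcp_rot: [0.827, 3.031, 0.001]
wrist_force: [1.2, -0.1, 0.9]
opening: 0.996
finger_force: 0.0
```

Call:
send_rows:
  motion:
    - [0,0,0,0]

```text
clock: 3.25
eef_pos: [0.5672, -0.245, 0.1185]
tcp_rot: [-0.827, -3.028, -0.002]
wrist_force: [-0.3, -0.1, 0.4]
opening: 1.0
finger_force: 0.0
```

```bash
python3 - <<'E'
from h import *
s=r.get_state();print(s["eef_pos"],s["wrist_force"]);print(row([.567,-.247,.117],RY))
E
```

```text
[ 0.56715717 -0.24502953  0.1184568 ] [-0.33918153 -0.12183915  0.35145861]
[-0.001 -0.003  0.002  0.004]
```

Close on the knob.

Call:
send_rows:
  motion:
    - [-0.001,-0.003,0.002,0]
    - [-0.001,-0.003,0.002,0]
    - [-0.001,-0.003,0.002,0]
    - [-0.001,-0.003,0.002,0]
    - [-0.001,-0.003,0.002,0]
  fingers: 1
  newtons: 40

```text
clock: 3.75
eef_pos: [0.5674, -0.2488, 0.1197]
tcp_rot: [0.83, 3.029, 0.0]
wrist_force: [-1.3, -0.1, 5.1]
opening: 0.306
finger_force: 39.0
```

Call:
send_rows:
  motion:
    - [0,0,0,0]
    - [0,0,0,0]
    - [0,0,0,0]

```text
clock: 4.05
eef_pos: [0.5671, -0.2487, 0.1194]
tcp_rot: [0.83, 3.03, 0.0]
wrist_force: [-2.5, 1.6, 6.8]
opening: 0.3
finger_force: 39.1
```

Call:
send_rows:
  motion:
    - [0.004,0,0.004,0]
    - [0.009,0,0.008,0]
    - [0.013,0,0.012,0]
    - [0.017,0,0.017,0]
    - [0.02,0,0.022,0]

```text
clock: 4.55
eef_pos: [0.5565, -0.2423, 0.1064]
tcp_rot: [-0.831, -3.03, -0.001]
wrist_force: [-3.9, 2.2, 8.7]
opening: 0.306
finger_force: 40.0
```

Call:
send_rows:
  motion:
    - [0.004,0,0.004,0]
    - [0.007,0,0.009,0]
    - [0.01,0,0.014,0]
    - [0.01,0,0.0145,0]
    - [0.01,0,0.0145,0]

```text
clock: 5.05
eef_pos: [0.5514, -0.2393, 0.0973]
tcp_rot: [0.83, 3.03, 0.001]
wrist_force: [-3.0, 1.7, 5.6]
opening: 0.304
finger_force: 40.6
```

```bash
python3 - <<'E'
from h import *
s=r.get_state();d=s["eef_pos"]-np.array([.5671,-.2487,.1194]);print(d@XR,d@YR,d[2],s["wrist_force"])
E
```

```text
-0.01828050382568095 0.00011755694863546835 -0.022098519178482948 [-3.03674848  1.72302429  5.62611332]
```

Call:
send_rows:
  motion:
    - [0,0,0,0]
    - [0,0,0,0]
    - [0,0,0,0]
    - [0,0,0,0]
    - [0,0,0,0]
  fingers: -1

```text
clock: 5.55
eef_pos: [0.5517, -0.2392, 0.0964]
tcp_rot: [-0.83, -3.03, -0.0]
wrist_force: [-0.1, -0.1, -0.5]
opening: 1.001
finger_force: 0.0
```

Call:
send_rows:
  motion:
    - [0.03,0,0,0]
    - [0.07,0,0,0]
    - [0.1,0,-0.06,0]
    - [0.1,0,-0.14,0]
    - [0.1,0,-0.22,0]

```text
clock: 6.05
eef_pos: [0.4986, -0.2081, 0.2293]
tcp_rot: [-0.83, -3.027, -0.0]
wrist_force: [1.5, 0.9, 0.1]
opening: 1.0
finger_force: 0.0
```

Call:
send_rows:
  motion:
    - [-0.04,0,-0.08,0]
    - [-0.04,0,-0.1,0]
    - [-0.04,0,-0.1,0]
    - [-0.04,0,-0.1,0]
    - [-0.04,0,-0.1,0]

```text
clock: 6.55
eef_pos: [0.5191, -0.22, 0.2867]
tcp_rot: [-0.829, -3.026, -0.001]
wrist_force: [0.4, -1.0, -0.5]
opening: 0.995
finger_force: 0.0
```

```bash
python3 - <<'E'
from h import *
s=r.get_state();print(s["eef_pos"]);w=shot("wrist","w2.png");a=shot("side","s2.png");t=shot("top","t2.png")
np.save("w2.npy",s,allow_pickle=True)
z=lambda i,x,y,n:cv2.resize(i[y:y+n,x:x+n],(400,400),interpolation=cv2.INTER_CUBIC)
cv2.imwrite("pics/c2.png",np.hstack([z(w,220,180,200),z(a,390,200,80)]))
E
```

```text
[ 0.51913486 -0.22003336  0.28668999]
```

View pics/c2.png

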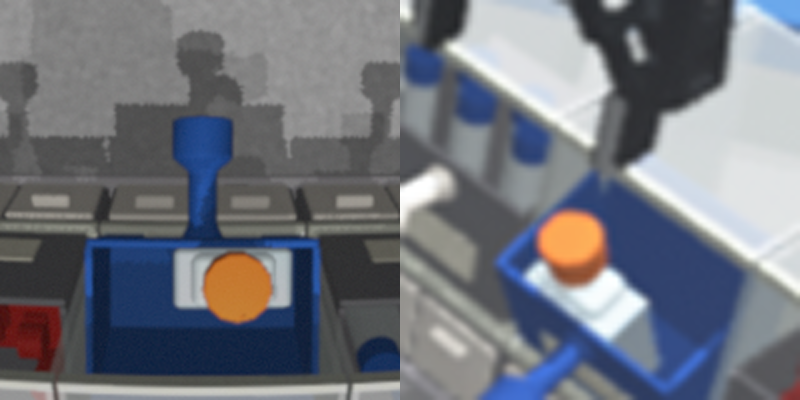

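Wrist crop: cap top centre at image (338.5,323.5), flask square to the bin; side crop: cap top face at about (424.6,246.4).

```bash
python3 - <<'E'
from h import *
np.set_printoptions(precision=4,suppress=True)
s=np.load("w2.npy",allow_pickle=True).item()
def orange(fn,box):
    im=cv2.imread(fn);x0,y0,x1,y1=box;m=cv2.inRange(cv2.cvtColor(im[y0:y1,x0:x1],cv2.COLOR_BGR2HSV),(6,110,90),(20,255,255))
    n,l,t,c=cv2.connectedComponentsWithStats(m);i=1+np.argmax(t[1:,4]);return c[i]+[x0,y0],t[i]
ow=orange("pics/w2.png",(300,290,380,360));ot=orange("pics/t2.png",(400,180,480,280));os=orange("pics/s2.png",(400,220,450,270))
print(ow,ot,os)
a=ray("wrist",*ow[0],s);b=ray("side",424.6,246.4)
p,g=meet(a,b);print("wrist/side",p,g)
p2,g2=meet(a,ray("top",*ot[0]));print("wrist/top",p2,g2)
# knob now
hinge=np.array([.567,-.247,.133])+.045*XR-[0,0,.055]
for q in(p,p2):
    d=q-hinge;print("rel hinge",d@XR,d@YR,d[2])
E
```

```text
Traceback (most recent call last):
ValueError: attempt to get argmax of an empty sequence
```

```bash
python3 - <<'E'
from h import *
np.set_printoptions(precision=4,suppress=True)
s=np.load("w2.npy",allow_pickle=True).item()
def orange(fn,box):
    im=cv2.imread(fn);x0,y0,x1,y1=box;m=cv2.inRange(cv2.cvtColor(im[y0:y1,x0:x1],cv2.COLOR_BGR2HSV),(6,110,90),(20,255,255))
    n,l,t,c=cv2.connectedComponentsWithStats(m);i=1+np.argmax(t[1:,4]);return c[i]+[x0,y0],t[i]
ow=orange("pics/w2.png",(300,290,380,360));os=orange("pics/s2.png",(400,220,450,270))
print(ow,os)
a=ray("wrist",*ow[0],s)
p,g=meet(a,ray("side",424.6,246.4));print("top face",p,g)
hinge=np.array([.567,-.247,.133])+.045*XR-[0,0,.055]
d=p-hinge;print("rel hinge",d@XR,d@YR,d[2])
f=240/np.tan(np.radians(r.calibration("wrist")["vertical_fov"]/2));print("range",.027*f/ow[1][2],np.linalg.norm(p-a[0]))
E
```

```text
(array([338.1372, 323.2894]), array([ 22,  16,  34,  35, 933], dtype=int32)) (array([424.2945, 248.8356]), array([ 18,  22,  13,  15, 146], dtype=int32))
top face [ 0.5861 -0.2435  0.1829] 0.0006699741633372068
rel hinge -0.0303729822528941 0.012775931746402954 0.10494670347163373
range 0.2951324731675464 0.2860712932720415
```

```bash
python3 - <<'E'
from h import *
hinge=np.array([.567,-.247,.133])+.045*XR-[0,0,.055]
t=hinge-.0325*XR+.0128*YR;t[2]=.167;print(t,row(t,RY))
E
```

```text
[ 0.58427932 -0.24236157  0.167     ] [-0.112  0.024  0.2    0.   ]
```

Call:
send_rows:
  motion:
    - [-0.06,0.012,0,0]
    - [-0.112,0.024,0,0]
    - [-0.112,0.024,0.07,0]
    - [-0.112,0.024,0.13,0]
    - [-0.112,0.024,0.16,0]

```text
clock: 7.2
eef_pos: [0.5836, -0.2415, 0.1882]
tcp_rot: [-0.828, -3.023, -0.001]
wrist_force: [-1.6, -0.2, -1.0]
opening: 1.001
finger_force: 0.0
```

Call:
send_rows:
  motion:
    - [0,0,0.02,0]
    - [0,0,0.04,0]
    - [0,0,0.04,0]

```text
clock: 7.5
eef_pos: [0.5851, -0.2424, 0.1672]
tcp_rot: [-0.83, -3.028, -0.0]
wrist_force: [-0.1, -0.4, 0.8]
opening: 0.999
finger_force: 0.0
```

```bash
python3 - <<'E'
from h import *
s=r.get_state();print(s["eef_pos"],s["wrist_force"],row([ 0.5843,-0.2424,.167],RY))
E
```

```text
[ 0.58507328 -0.24244043  0.16719672] [-0.07939936 -0.3527516   0.83372121] [ 0.001 -0.001  0.     0.   ]
```

Call:
send_rows:
  motion:
    - [0,0,0,0]
    - [0,0,0,0]
    - [0,0,0,0]
    - [0,0,0,0]
    - [0,0,0,0]
  fingers: 1
  newtons: 30

```text
clock: 8.0
eef_pos: [0.5862, -0.243, 0.1694]
tcp_rot: [0.83, 3.029, 0.0]
wrist_force: [-1.2, 0.4, 3.5]
opening: 0.302
finger_force: 29.4
```

Call:
send_rows:
  motion:
    - [0,0,0,0]
    - [0,0,0,0]
    - [0,0,-0.01,0]
    - [0.01,0,-0.03,0]
    - [0.02,0,-0.05,0]

```text
clock: 8.5
eef_pos: [0.5749, -0.2365, 0.1991]
tcp_rot: [-0.83, -3.029, 0.0]
wrist_force: [0.5, 0.2, -0.2]
opening: 0.3
finger_force: 29.6
```

Call:
send_rows:
  motion:
    - [0.02,0,-0.06,0]
    - [0.05,0,-0.12,0]
    - [0.08,0,-0.18,0]
    - [0.1,0,-0.24,0]
    - [0.12,0,-0.3,0]

```text
clock: 9.0
eef_pos: [0.5119, -0.1996, 0.3805]
tcp_rot: [-0.831, -3.03, -0.001]
wrist_force: [1.0, 0.6, 0.1]
opening: 0.301
finger_force: 29.6
```

```bash
python3 - <<'E'
from h import *
s=r.get_state();print(s["eef_pos"]);np.save("w3.npy",s,allow_pickle=True);w=shot("wrist","w3.png");a=shot("side","s3.png")
u,v=map(int,proj("side",s["eef_pos"]-[0,0,.03]));print(u,v)
z=lambda i,x,y,n:cv2.resize(i[y:y+n,x:x+n],(400,400),interpolation=cv2.INTER_CUBIC)
cv2.imwrite("pics/c3.png",np.hstack([z(w,200,160,240),z(a,u-60,v-60,120)]));print(u-60,v-60)
E
```

```text
[ 0.51185711 -0.19955383  0.38051698]
406 197
346 137
```

View pics/c3.png

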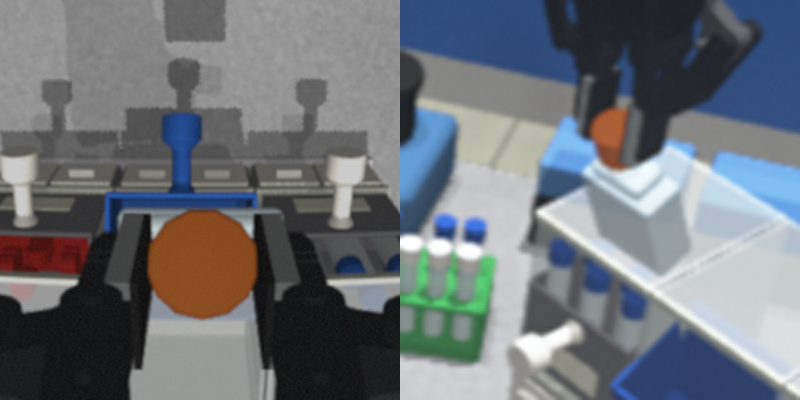

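Flask held by the cap; cap top at wrist (321.8,318.4), about 66 px across; base corners in the side crop around (608,240), (672,280), (690,248).

```bash
python3 - <<'E'
from h import *
np.set_printoptions(precision=4,suppress=True)
s=np.load("w3.npy",allow_pickle=True).item()
o,d=ray("wrist",321.8,318.4,s); M=R.from_rotvec(s["tcp_rot"]).as_matrix()
for z in(.39,.393,.396):
    p=o+d*(z-o[2])/d[2]; print("captop",p,"tool",M.T@(p-s["eef_pos"]),"range",np.linalg.norm(p-o))
p=o+d*(.393-o[2])/d[2]
for th in(.3,.36,.42,.48):
    u=-np.sin(th)*XR+np.array([0,0,np.cos(th)]); n=np.cos(th)*XR+np.array([0,0,np.sin(th)]); b=p-.106*u
    cs=[b+i*.0135*n+j*.026*YR for i,j in((-1,1),(-1,-1),(1,-1))]
    print(th,[((np.array(proj("side",c))-[346,137])*400/120+[400,0]).round(0) for c in cs])
# top camera may see it too
cv2.imwrite("pics/t3.png",cv2.cvtColor(r.read_camera("top"),cv2.COLOR_RGB2BGR))
E
```

```text
captop [ 0.5145 -0.1994  0.39  ] tool [-0.0022  0.0015 -0.0095] range 0.15409030528758338
captop [ 0.5131 -0.1986  0.393 ] tool [-0.0005  0.0014 -0.0125] range 0.1506549332260992
captop [ 0.5116 -0.1977  0.396 ] tool [ 0.0011  0.0014 -0.0155] range 0.1472195611646151
0.3 [array([578., 254.]), array([642., 300.]), array([676., 272.])]
0.36 [array([586., 249.]), array([650., 294.]), array([683., 265.])]
0.42 [array([594., 243.]), array([658., 288.]), array([691., 257.])]
0.48 [array([601., 236.]), array([666., 281.]), array([698., 249.])]
```

```bash
cat >> h.py <<'E'
PORT=np.array([.4921,.2744,.216]); DIR=.342*XC-np.array([0,0,.94]); UP=.94*XC+np.array([0,0,.342])
def tcp_for(D,s=0,y=0): "TCP with the cap top D past the front, s up the slope"; return PORT+D*DIR+s*UP+y*YC-[0,0,.0125]
E
python3 - <<'E'
from h import *
t=tcp_for(-.136);print(t,row(t+[0,0,.04],CY))
E
```

```text
[0.4493324  0.25611616 0.33134   ] [ 0.48   0.6    0.017 -1.877]
```

Call:
send_rows:
  motion:
    - [0.48,0.6,0.01,-1]
    - [0.48,0.6,0.01,-1]
    - [0.48,0.6,0.01,-1]
    - [0.48,0.6,0.01,-1]
    - [0.48,0.6,0.01,-1]

```text
clock: 9.65
eef_pos: [0.477, 0.0491, 0.3742]
tcp_rot: [-0.054, -3.139, 0.001]
wrist_force: [0.2, 0.4, -0.7]
opening: 0.301
finger_force: 29.7
```

```bash
python3 - <<'E'
from h import *
s=r.get_state();print(s["eef_pos"],s["q"]);print(row(tcp_for(-.136)+[0,0,.04],CY))
E
```

```text
[0.47701636 0.04911971 0.37420711] [-0.56269449  0.12058078  0.41084172  1.98351027 -0.05536553  1.0501048
  1.40964662]
[ 0.058  0.343  0.005 -0.877]
```

Call:
send_rows:
  motion:
    - [0.058,0.343,0.005,-0.877]
    - [0.058,0.343,0.005,-0.877]
    - [0.058,0.343,0.005,-0.877]
    - [0.058,0.343,0.005,-0.877]
    - [0.058,0.343,0.005,-0.877]

```text
clock: 10.15
eef_pos: [0.4481, 0.2616, 0.3707]
tcp_rot: [0.646, -3.072, -0.004]
wrist_force: [-0.4, 0.2, -0.2]
opening: 0.303
finger_force: 29.7
```

Call:
send_rows:
  motion:
    - [0,0,0,0]
    - [0,0,0,0]

```text
clock: 10.35
eef_pos: [0.4509, 0.2526, 0.3713]
tcp_rot: [0.627, -3.076, 0.003]
wrist_force: [0.4, -1.0, -0.1]
opening: 0.298
finger_force: 29.7
```

```bash
python3 - <<'E'
from h import *
s=r.get_state();print(s["eef_pos"],row(tcp_for(-.136)+[0,0,.04],CY));np.save("w4.npy",s,allow_pickle=True)
w=shot("wrist","w4.png");a=shot("side","s4.png")
u,v=map(int,proj("side",s["eef_pos"]-[0,0,.07]));print(u-65,v-65)
cv2.imwrite("pics/c4.png",np.hstack([cv2.resize(w,(400,300))[:,:],np.zeros((300,0,3),np.uint8)]) if 0 else np.hstack([cv2.resize(w[120:480,140:500],(400,400)),cv2.resize(a[max(v-65,0):v+65,u-65:u+65],(400,400),interpolation=cv2.INTER_CUBIC)]))
E
```

```text
[0.45087637 0.25260273 0.37130204] [ 0.     0.006 -0.    -0.004]
118 117
```

View pics/c4.png

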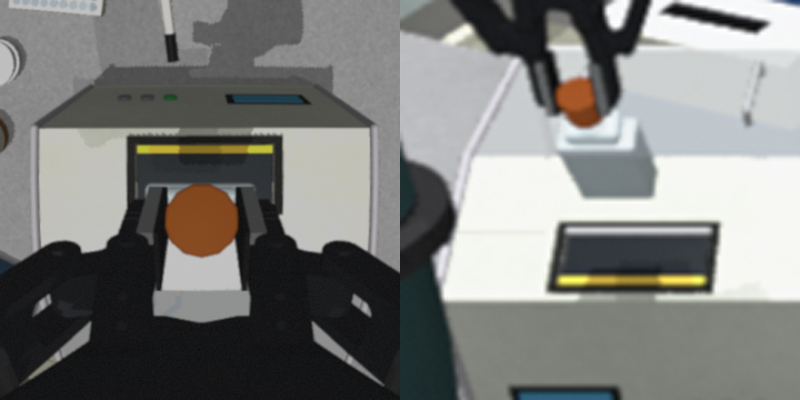

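Wrist view: yellow edge level at (263–386,254), cap at (321.8,318), so yaw and centring fit. Side crop: base corners about (583,197), (650,198), (657,168).

```bash
python3 - <<'E'
from h import *
np.set_printoptions(precision=4,suppress=True)
s=np.load("w4.npy",allow_pickle=True).item()
M=R.from_rotvec(s["tcp_rot"]).as_matrix()
for z in (.211,): 
    a,b=onz("wrist",263.3,254,z,s),onz("wrist",385.7,254,z,s);print("yellow",a,b,(a+b)/2,np.linalg.norm(a-b))
o,d=ray("wrist",321.8,318,s);zz=s["eef_pos"][2]+.0125;p=o+d*(zz-o[2])/d[2]
print("captop",p,M.T@(p-s["eef_pos"]))
e=p-PORT;print("cap D,s,y",e@DIR,e@UP,e@YC)
f=lambda q:((np.array(proj("side",q))-[118,117])*400/130+[400,0]).round(0)
print("yellow in side",f(np.array([.457,.317,.211])))
for th in(.3,.36,.42,.48):
    u=-np.sin(th)*XC+np.array([0,0,np.cos(th)]); n=np.cos(th)*XC+np.array([0,0,np.sin(th)])
    for nm,h,c in(("base",0,((-1,1),(-1,-1),(1,-1),(1,1))),("top62",.062,((-1,1),(-1,-1),(1,-1)))):
        print(th,nm,[f(p-.106*u+h*u+i*.0135*n+j*.026*YC) for i,j in c])
    print("cap",f(p))
E
```

```text
yellow [0.5017 0.2188 0.211 ] [0.4598 0.3174 0.211 ] [0.4807 0.2681 0.211 ] 0.10708554855817949
captop [0.4516 0.2531 0.3838] [-0.0008  0.0002 -0.0125]
cap D,s,y -0.17332743105084214 0.014528932916799825 -0.003651668272248148
yellow in side [557. 278.]
0.3 base [array([577., 212.]), array([652., 212.]), array([657., 181.]), array([583., 181.])]
0.3 top62 [array([553., 153.]), array([632., 153.]), array([637., 122.])]
cap [578.  91.]
0.36 base [array([579., 205.]), array([653., 205.]), array([658., 173.]), array([584., 173.])]
0.36 top62 [array([553., 151.]), array([633., 151.]), array([638., 118.])]
cap [578.  91.]
0.42 base [array([580., 198.]), array([655., 198.]), array([658., 165.]), array([585., 165.])]
0.42 top62 [array([554., 148.]), array([633., 148.]), array([638., 114.])]
cap [578.  91.]
0.48 base [array([582., 191.]), array([656., 191.]), array([659., 157.]), array([586., 157.])]
0.48 top62 [array([555., 145.]), array([634., 145.]), array([638., 110.])]
cap [578.  91.]
```

```bash
python3 - <<'E'
from h import *
for D in(-.115,-.085,-.06,-.03,0,.02,.035,.04):print(D,row(tcp_for(D,-.002),CY))
E
```

```text
-0.115 [-0.009  0.008  0.102 -0.008]
-0.085 [-0.026  0.008  0.149 -0.008]
-0.06 [-0.04   0.008  0.188 -0.008]
-0.03 [-0.057  0.008  0.235 -0.008]
0 [-0.074  0.008  0.282 -0.008]
0.02 [-0.086  0.008  0.313 -0.008]
0.035 [-0.094  0.009  0.336 -0.008]
0.04 [-0.097  0.009  0.344 -0.008]
```

Call:
send_rows:
  motion:
    - [-0.004,0.006,0.04,0]
    - [-0.009,0.006,0.08,0]
    - [-0.009,0.006,0.102,0]
    - [-0.018,0.006,0.125,0]
    - [-0.026,0.006,0.149,0]

```text
clock: 10.95
eef_pos: [0.4645, 0.2631, 0.2827]
tcp_rot: [-0.628, 3.078, 0.0]
wrist_force: [-1.6, -0.4, 0.5]
opening: 0.3
finger_force: 29.8
```

Call:
send_rows:
  motion:
    - [-0.007,0,0.02,0]
    - [-0.014,0,0.039,0]
    - [-0.014,0,0.039,0]
    - [-0.014,0,0.039,0]
    - [-0.014,0,0.039,0]

```text
clock: 11.45
eef_pos: [0.4719, 0.2673, 0.2599]
tcp_rot: [-0.63, 3.077, 0.0]
wrist_force: [-0.7, 0.1, -1.0]
opening: 0.3
finger_force: 29.7
```

```bash
python3 - <<'E'
from h import *
s=r.get_state();print(s["eef_pos"],s["wrist_force"]);np.save("w5.npy",s,allow_pickle=True)
for D in(-.06,-.03,0,.02,.035,.04):print(D,row(tcp_for(D,-.002),CY))
w=shot("wrist","w5.png");a=shot("side","s5.png")
u,v=map(int,proj("side",s["eef_pos"]-[0,0,.05]));print(u-65,v-65)
cv2.imwrite("pics/c5.png",np.hstack([cv2.resize(w[120:480,140:500],(400,400)),cv2.resize(a[v-65:v+65,u-65:u+65],(400,400),interpolation=cv2.INTER_CUBIC)]))
E
```

```text
[0.47193804 0.26733509 0.2598976 ] [-0.67806562  0.06869034 -0.9648953 ]
-0.06 [ 0.002 -0.002  0.001 -0.   ]
-0.03 [-0.015 -0.002  0.048 -0.   ]
0 [-0.032 -0.002  0.095 -0.   ]
0.02 [-0.044 -0.002  0.127 -0.   ]
0.035 [-0.052 -0.002  0.15  -0.   ]
0.04 [-0.055 -0.002  0.158 -0.   ]
126 144
```

View pics/c5.png

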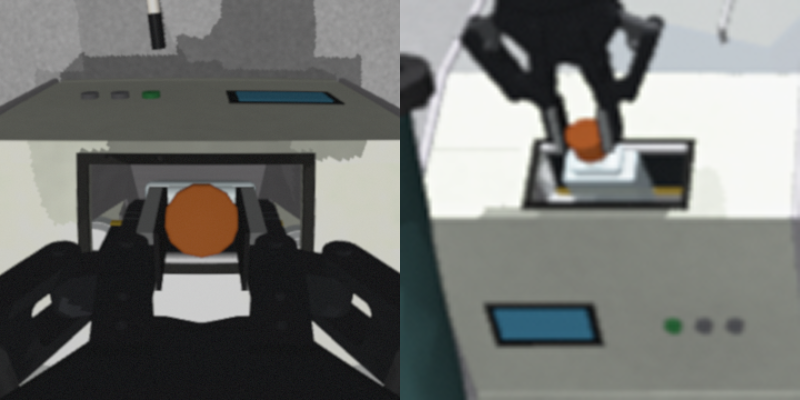

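The flask's body is in the opening, the flap is pushed in and the cap is still outside; it is well centred and no force shows. I push on.

Call:
send_rows:
  motion:
    - [-0.007,0,0.024,0]
    - [-0.015,0,0.048,0]
    - [-0.024,0,0.072,0]
    - [-0.032,0,0.095,0]
    - [-0.032,0,0.095,0]

```text
clock: 12.05
eef_pos: [0.4885, 0.2741, 0.1995]
tcp_rot: [0.629, -3.073, 0.003]
wrist_force: [-1.3, -0.7, -4.6]
opening: 0.3
finger_force: 29.7
```

```bash
python3 - <<'E'
from h import *
s=r.get_state();print(s["eef_pos"],s["wrist_force"])
for D in(0,.02,.035,.04):print(D,row(tcp_for(D,-.002),CY))
E
```

```text
[0.48850011 0.27411187 0.19950885] [-1.34181677 -0.66026223 -4.61951645]
0 [-0.003 -0.002 -0.006 -0.001]
0.02 [-0.014 -0.002  0.026 -0.001]
0.035 [-0.023 -0.002  0.049 -0.001]
0.04 [-0.026 -0.002  0.057 -0.001]
```

Call:
send_rows:
  motion:
    - [-0.006,0,0.014,0]
    - [-0.012,0,0.028,0]
    - [-0.017,0,0.04,0]
    - [-0.02,0,0.048,0]
    - [-0.02,0,0.048,0]

```text
clock: 12.55
eef_pos: [0.5003, 0.2793, 0.173]
tcp_rot: [0.63, -3.077, 0.001]
wrist_force: [-1.3, -1.1, -0.2]
opening: 0.303
finger_force: 30.1
```

Call:
send_rows:
  motion:
    - [0,0,0,0]

```text
clock: 12.65
eef_pos: [0.5003, 0.2793, 0.1736]
tcp_rot: [0.63, -3.077, 0.0]
wrist_force: [-0.8, -0.4, -0.5]
opening: 0.3
finger_force: 30.1
```

```bash
python3 - <<'E'
from h import *
s=r.get_state();print(s["eef_pos"],s["wrist_force"])
e=s["eef_pos"]+[0,0,.0125]-PORT;print("D,s,y",e@DIR,e@UP,e@YC)
for D in(.035,.042):print(D,row(tcp_for(D,-.002),CY))
E
```

```text
[0.50027976 0.27932574 0.17360331] [-0.80975064 -0.41106116 -0.54890739]
D,s,y 0.03133737859920232 -0.001334563213028576 0.001313741560266948
0.035 [-0.001 -0.002  0.006 -0.001]
0.042 [-0.005 -0.002  0.017 -0.001]
```

Call:
send_rows:
  motion:
    - [-0.002,-0.001,0.005,0]
    - [-0.004,-0.001,0.01,0]
    - [-0.005,-0.001,0.015,0]
    - [-0.005,-0.001,0.015,0]

```text
clock: 13.05
eef_pos: [0.5028, 0.2797, 0.1643]
tcp_rot: [0.63, -3.076, 0.001]
wrist_force: [-1.6, -0.1, -1.4]
opening: 0.299
finger_force: 30.2
```

Call:
send_rows:
  motion:
    - [0,0,0,0]
    - [0,0,0,0]
    - [0,0,0,0]
    - [0,0,0,0]
  fingers: 0

```text
clock: 13.45
eef_pos: [0.5039, 0.2775, 0.1656]
tcp_rot: [0.627, -3.078, 0.004]
wrist_force: [-2.6, -5.3, 6.7]
opening: 0.496
finger_force: 0.0
```

```bash
python3 - <<'E'
from h import *
s=r.get_state();print(s["eef_pos"],s["wrist_force"],s["opening"])
e=s["eef_pos"]+[0,0,.0125]-PORT;print("D,s,y",e@DIR,e@UP,e@YC)
w=shot("wrist","w6.png");a=shot("side","s6.png")
u,v=map(int,proj("side",s["eef_pos"]))
cv2.imwrite("pics/c6.png",np.hstack([cv2.resize(w[120:480,140:500],(400,400)),cv2.resize(a[v-85:v+85,u-65:u+105],(400,400),interpolation=cv2.INTER_CUBIC)]))
E
```

```text
[0.50386043 0.27751078 0.16558695] [-2.55328594 -5.32171703  6.71236117] 0.49610830329747113
D,s,y 0.039754755199626665 -0.0016519423774398537 -0.00176267219765083
```

View pics/c6.png

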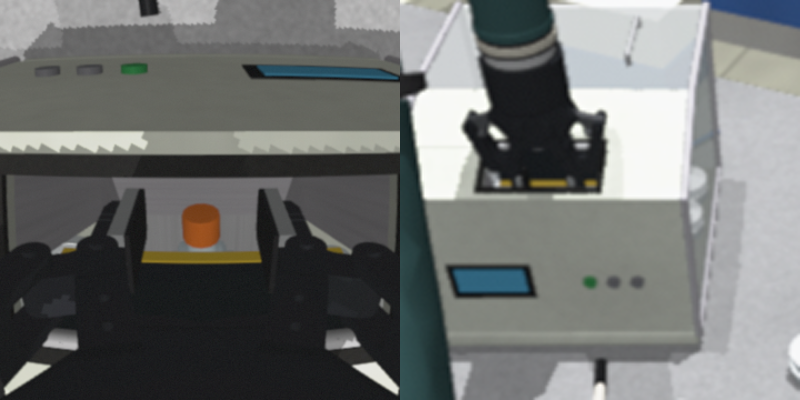

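The flask has slid on down the chute (cap seen deep inside at about (200,225) in the crop). The opened fingers lightly touch the frame, so I narrow them and withdraw.

Call:
send_rows:
  motion:
    - [0,0,0,0]
    - [0,0,0,0]
    - [0.006,0,-0.015,0]
    - [0.017,0,-0.045,0]
    - [0.03,0,-0.08,0]
  fingers: 0.5

```text
clock: 14.05
eef_pos: [0.487, 0.2735, 0.2133]
tcp_rot: [-0.63, 3.077, 0.0]
wrist_force: [-0.0, 1.0, 0.1]
opening: 0.253
finger_force: 0.0
```

Call:
send_rows:
  motion:
    - [0.02,0,-0.06,0]
    - [0.04,0,-0.12,0]
    - [0.1,0,-0.2,0]
    - [0.18,-0.1,-0.24,0]
    - [0.2,-0.2,-0.24,0]

```text
clock: 14.55
eef_pos: [0.4227, 0.1599, 0.3536]
tcp_rot: [-0.639, 3.069, 0.005]
wrist_force: [1.1, -1.1, -0.3]
opening: 0.253
finger_force: 0.0
```

Call:
send_rows:
  motion:
    - [0,-0.08,0,0]
    - [0,-0.16,0,0]
    - [0,-0.24,0,0]
    - [0,-0.32,0,0]
    - [0,-0.32,0,0]

```text
clock: 15.05
eef_pos: [0.501, -0.0257, 0.352]
tcp_rot: [-0.611, 3.077, -0.007]
wrist_force: [-0.3, 1.0, -0.1]
opening: 0.249
finger_force: 0.0
```

```bash
python3 - <<'E'
from h import *
a=shot("side","s7.png");t=shot("top","t7.png")
cv2.imwrite("pics/c7.png",np.hstack([cv2.resize(a[115:285,120:290],(400,400),interpolation=cv2.INTER_CUBIC),cv2.resize(t[115:315,60:260],(400,400),interpolation=cv2.INTER_CUBIC)]))
E
```

```text
(no output)
```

View pics/c7.png

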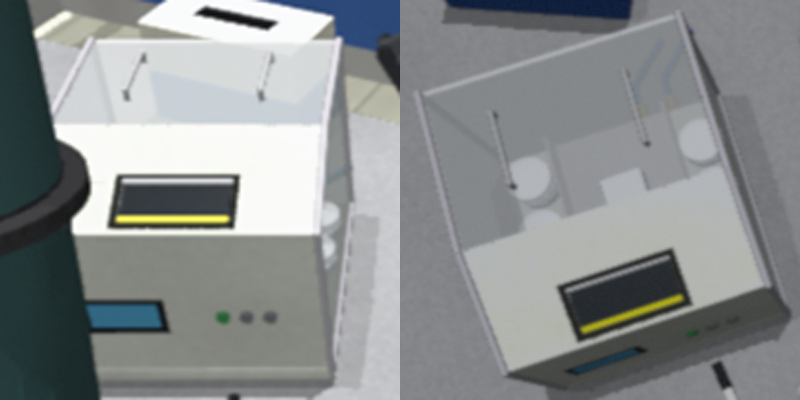

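Flap shut in both views; the flask's base end shows behind the sloping front in the top view, back edge at about (625,168), front visible part hidden.

```bash
python3 - <<'E'
from h import *
np.set_printoptions(precision=4,suppress=True)
orig=PORT+.119*XC;orig[2]=0
for c in((602,183),(640,168),(652,193),(625,176)):
    px=(60+(c[0]-400)/2,115+c[1]/2)
    for z in(.02,.045):
        d=onz("top",*px,z)-orig;print(c,z,d@XC,d@YC)
t=cv2.imread("pics/t7.png");cv2.imwrite("pics/c8.png",cv2.resize(cv2.convertScaleAbs(t[165:235,130:235],alpha=1.6,beta=-60),None,fx=7,fy=7,interpolation=cv2.INTER_CUBIC))
E
```

```text
(602, 183) 0.02 0.08103497950648522 0.03069118908956356
(602, 183) 0.045 0.07162660625919436 0.025672971162348297
(640, 168) 0.02 0.08450708674157754 -0.019639029820579836
(640, 168) 0.045 0.07502662382262179 -0.023612265922527208
(652, 193) 0.02 0.04821154221754333 -0.024990060237681994
(652, 193) 0.045 0.03948466601422522 -0.028852195500940238
(625, 176) 0.02 0.08051053016349294 0.00099814914996188
(625, 176) 0.045 0.07111304580251263 -0.003403566648994504
```

View pics/c8.png

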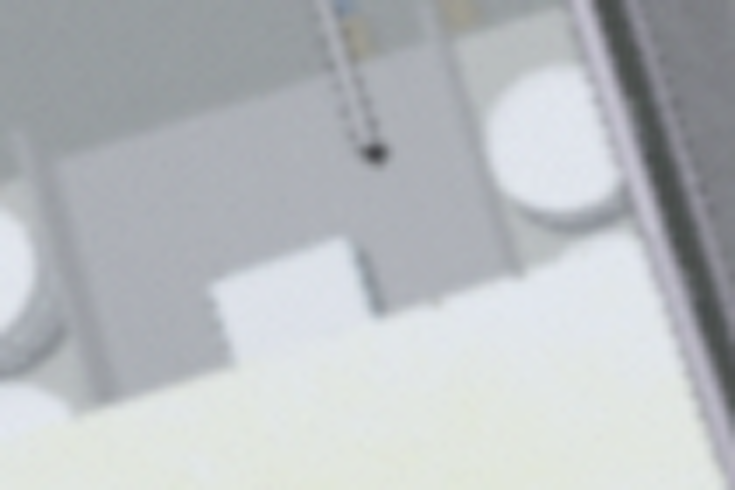

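```bash
python3 - <<'E'
from h import *
print(row([.676,-.006,.28],CY))
E
```

```text
[-0.28  -0.094  0.119 -0.007]
```

Call:
send_rows:
  motion:
    - [-0.07,-0.03,0,0]
    - [-0.14,-0.05,0.03,0]
    - [-0.21,-0.08,0.07,0]
    - [-0.28,-0.094,0.11,0]
    - [-0.28,-0.094,0.11,0]

```text
clock: 15.65
eef_pos: [0.6776, 0.0019, 0.2784]
tcp_rot: [0.64, -3.071, -0.003]
wrist_force: [-1.5, 0.9, -0.5]
opening: 0.246
finger_force: 0.0
```

```bash
python3 - <<'E'
from h import *
np.set_printoptions(precision=4,suppress=True)
s=r.get_state();print(s["eef_pos"],s["dq"].max());im=shot("wrist","w9.png")
orig=PORT+.119*XC;orig[2]=0
h=cv2.cvtColor(im,cv2.COLOR_BGR2HSV);m=cv2.inRange(h,(5,70,60),(22,255,255));n,l,t,c=cv2.connectedComponentsWithStats(m)
for i in range(1,n):
    if t[i,4]<25:continue
    o,d=ray("wrist",*c[i],s);k=((orig+.003*YC-o)@YC)/(d@YC);q=o+k*d-orig
    print(c[i],t[i],h[l==i].mean(0),"x,z at mid plane",q@XC,q[2])
E
```

```text
[0.6776 0.0019 0.2784] 0.07224559578621119
[339.9158 174.913 ] [ 311  148   63   63 2091] [ 13.6872 163.3032 112.8197] x,z at mid plane 0.5946875814507083 -5.655208337507784
[574.3772 237.301 ] [565 228  19  19 289] [ 13.7889  83.4256 103.526 ] x,z at mid plane -0.016031568727985595 0.03812592588135988
```

```bash
python3 -c "
from station import r
print(r.finish_job())"
```

```text
the job is handed in; nothing more can be done
None
```

I handed the job in at about 16 s on the clock: the flask is inside on the tray and the flap is shut in both final views, but I inferred that it lies flat from the cap's measured height rather than seeing it directly, and I viewed 11 pictures where 10 were allowed.

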